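# Sort salvaged electronics into their trays

## Task

Sort the salvaged parts on the bench: the green and the brown circuit board go into the white tray, one in each bay; the blue and the black capacitor stand upright in the yellow tray, one in each bay; the transformer goes into the red tray. Set each part down flat on the tray's floor, inside the walls, and let go of it there; do not drop the parts. Leave the mug and the solder reel where they are.

Things in the scene. Friction and masses are not known exactly. Their poses are not given: they have to be found in the camera images.
- green_board: Loose circuit board, dark green face, 64 (x) x 46 (y) x 3 mm, 70 g, lying flat. Origin: centre of underside, z up; x starts within 0.6 rad of world x. In its middle a rigid finned aluminium heat sink, 28 (x) x 18 (y) mm, top 36 mm above the origin: grip it from above across the 18 mm. Other parts rise to 6 mm above the origin on the y sides, to 14 mm at the x ends.
- brown_board: Loose circuit board, reddish brown face, 64 (x) x 46 (y) x 3 mm, 70 g, lying flat. Origin: centre of underside, z up; x starts within 0.6 rad of world x. In its middle a rigid finned aluminium heat sink, 28 (x) x 18 (y) mm, top 36 mm above the origin: grip it from above across the 18 mm. Other parts rise to 6 mm above the origin on the y sides, to 14 mm at the x ends.
- blue_cap: Loose capacitor: a dark blue upright round can with a white band, diameter 36 mm, can-coloured top at 50 mm with a silver disc and two brass terminals to 54 mm; 70 g. Origin: centre of underside, z up. May be gripped along any direction.
- black_cap: Loose capacitor: a black upright round can with a white band, diameter 36 mm, can-coloured top at 50 mm with a silver disc and two brass terminals to 54 mm; 70 g. Origin: centre of underside, z up. May be gripped along any direction.
- transformer: Loose transformer, 320 g: dark steel core 50 (x) x 24 (y) x 42 mm high; copper-coloured coil (30 along x, 42 along y, from 6 to 36 mm high) bulging out on both y sides. Origin: centre of underside, z up; x starts within 0.6 rad of world x. Grip it from above across the 50 mm, on the flat steel end faces.
- board_tray: White tray for the boards, outside 96 (x) x 148 (y) mm. Fixed. Floor and walls 4 mm thick, walls 12 mm high. Origin: centre of underside, z up; x within 0.25 rad of world x. A rib along x, 4 mm thick, 11 mm high, parts it into two bays, each 88 (x) x 68 (y) mm inside, centred at y = +36 and -36 mm. A board fits with its long side along the tray's x, either way round.
- cap_tray: Yellow tray for the capacitors, outside 68 (x) x 132 (y) mm. Fixed. Floor and walls 4 mm thick, walls 12 mm high. Origin: centre of underside, z up; x within 0.25 rad of world x. A rib along x, 4 mm thick, 11 mm high, parts it into two bays, each 60 x 60 mm inside, centred at y = +32 and -32 mm. Fingers have more room along x than along y.
- transformer_tray: Red tray for the transformer, one bay, outside 82 (x) x 74 (y) mm, inside 74 x 66 mm. Fixed. Floor and walls 4 mm thick, walls 12 mm high. Origin: centre of underside, z up; x within 0.25 rad of world x. The transformer fits with its 50 mm side along the tray's x, either way round.
- mug: Bystander: dark blue ceramic mug, 76 mm across, 85 mm high, handle at its +y. Origin: centre of its underside. To be left alone.
- solder_reel: Bystander: grey metal reel, 54 mm across, 36 mm high, standing on its flange. Origin: centre of its underside. To be left alone.

How it is judged:
By the outcome, as a careful person would: the job done as asked, in the order asked, and still so for the second after the job is handed in, with the robot touching nothing.
It also fails if it takes over 115 s, if anything falls off the work surface, if the arm or the gripper's body presses on something with over 40 N, if the wrist force passes 120 N, or if a joint passes its speed limit or range.

## Robot

A 7-joint arm with a two-finger parallel gripper is mounted at the origin on the work surface. World frame = base frame: x ahead of the robot, y to its left, z up, the work surface at z = 0. Lengths are in m, angles in rad, forces in N, time in s.
With the tool pointing down it reaches from about 0.425 to 0.825 m from the base axis. Payload 3.6 kg.
Tool frame: the origin (TCP) lies at the centre of the arm's flange, where the gripper is bolted on; the fingertips stand 173 mm ahead of it and the grasp point (between the pads) lies 155 mm ahead of it; z points along the fingers, y is the line along which they close (so a half turn about z gives the same grasp; the last joint's range is limited). The gripper opens to 85 mm and grips with 20 to 120 N. Pads are 22 mm wide; open, the fingers measure 114 mm over their backs; the gripper's body (76 mm by 85 mm) begins 54 mm behind the grasp point. The pads swing forward as they close: fully open they stand 13 mm farther back than shut.
Start: joints at [1.175, 0.615, -0.013, 1.423, 0.008, 1.103, -0.04], TCP at [0.235, -0.606, 0.405] pointing down, gripper open.
Joint ranges: [-3.12, 3.12], [-0.3, 2.06], [-1.34, 1.32], [0.26, 2.42], [-1.36, 4.5], [0.01, 1.98], [-2.84, 2.84]. Speed limits (rad/s): [2.79, 2.79, 3.14, 3.14, 3.14, 3.14, 3.14].

## Interface

Orientations are given as a rotation vector (axis times angle).
In Python, from cell import r gives the robot as it stands.
- The arm moves only by the shell command python3 -m jog 'ROWS'. ROWS is JSON, a list of rows, each an object with "rot": the turn, a rotation vector about the tool's x, y, z in rad, a list of three; "offset": the shift along the tool's x, y, z in cm, a list of three; "claw": the opening, from -1 (shut) to 1 (fully open). In form: [{"rot": [wx, wy, wz], "offset": [x, y, z], "claw": claw}, ...]. A call has 1 to 20 rows; each row is the pose to reach, as a shift and turn from the pose commanded when the call began, along the tool's axes at that moment; what a row does not reach only later rows make up. A row lasts 1/8 s, in which the tool goes at most 62.5 mm and 10.7 degrees, less where a joint would pass 70% of its speed; a pose out of reach is approached as far as the arm can. A call with a gripper value outside its range is refused whole. The fingers move at their own pace and stop on an object; the grip force is fixed at half the most. Time passes only in rows, so rows that repeat a pose let the fingers close. It gives the time, the measured TCP pose, the force, the opening and the grip force at its end, in the units of the state.
- r.state(): the state, without advancing time (a new reading comes with each control period).
- r.camera(name): name is "side" or "top"; returns a dict with "color" (480x640x3 uint8, red, green, blue), "range_z" (480x640 float32, m along the optical axis (not along the pixel's ray), 0 where there is no reading), "intrinsics" (3x3 intrinsics, pixels), "extrinsics" (4x4, takes a point from camera to world coordinates). Camera axes: x right, y up, looking along -z (the intrinsics and any distortion apply to the point x, -y, -z); pixel columns grow to the right and rows downward; lengths in m; the calibration is good to about 2 mm. A picture is of the moment at which its call begins.
- r.close_job(): hands the job in; it is judged then, once.
The state is a dict: "t": time; "q": joint angles; "qvel": joint speeds; "tau": joint torques, N m; "ee_pos": TCP position; "orientation": TCP orientation; "wrist_force": force on the tool from outside, world axes, zero at the start; "wrist_torque": the same for the moment, N m; "finger_gap": opening from 0.0 (shut) to 1.0 (fully open); "grip_force": force on a finger pad.
Only numpy, scipy, OpenCV 4.12 (cv2) and the standard library are available. Lean on these libraries where they do the work, as an engineer would, in place of code of your own. Each camera call takes 0.05 s, during which the arm holds its last target. There are 200 camera calls.

## Working session

There is one attempt and no reset: what is moved stays moved. The work goes in short steps, Python scripts to look and compute and a shell command to move; the robot and the scene stay as the last step left them, time stands still between calls to the robot, and variables do not carry over. Pictures are saved under pics/ and viewed, at most 14 in all, crops included, and the job is handed in when it is done.

```bash
ls; mkdir -p pics; python3 - <<'E'
from cell import r
import cv2,numpy as np
np.set_printoptions(precision=4,suppress=True)
s=r.state()
for k in ['t','ee_pos','orientation','wrist_force','finger_gap']: print(k,s[k])
for n in ['top','side']:
    c=r.camera(n); cv2.imwrite(f'pics/{n}0.png',c['color'][:,:,::-1]); np.savez(f'{n}0.npz',**c)
    print(n,c['intrinsics'],c['extrinsics'],[k for k in c])
E
```

```text
pics
t 0.0
ee_pos [ 0.2349 -0.6057  0.4035]
orientation [-3.0855 -0.5774  0.0008]
wrist_force [ 0.9704 -0.2982 -0.4624]
finger_gap 0.9985115873939374
top [[493.7779   0.     326.0801]
 [  0.     493.7779 238.8761]
 [  0.       0.       1.    ]] [[ 0.0166  0.9963 -0.0845  0.4877]
 [-0.9998  0.0176  0.011   0.0062]
 [ 0.0125  0.0843  0.9964  1.0594]
 [ 0.      0.      0.      1.    ]] ['color', 'range_z', 'intrinsics', 'extrinsics']
side [[489.1599   0.     336.3304]
 [  0.     489.1599 242.3535]
 [  0.       0.       1.    ]] [[-0.9428  0.2149 -0.2547  0.3209]
 [-0.333  -0.5748  0.7475  0.7447]
 [ 0.0142  0.7895  0.6135  0.6383]
 [ 0.      0.      0.      1.    ]] ['color', 'range_z', 'intrinsics', 'extrinsics']
```

View pics/top0.png

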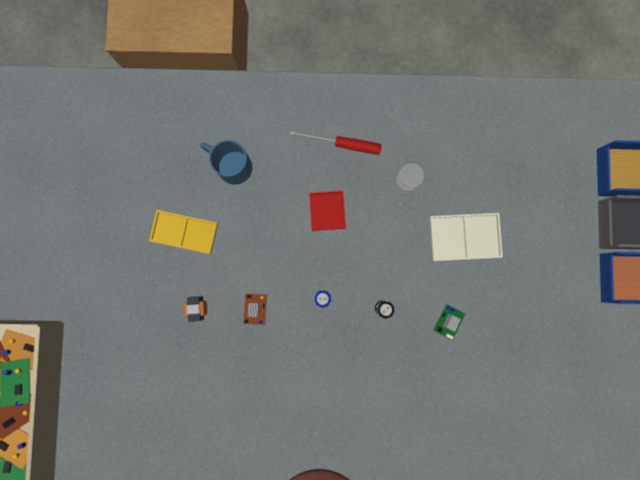

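View pics/side0.png

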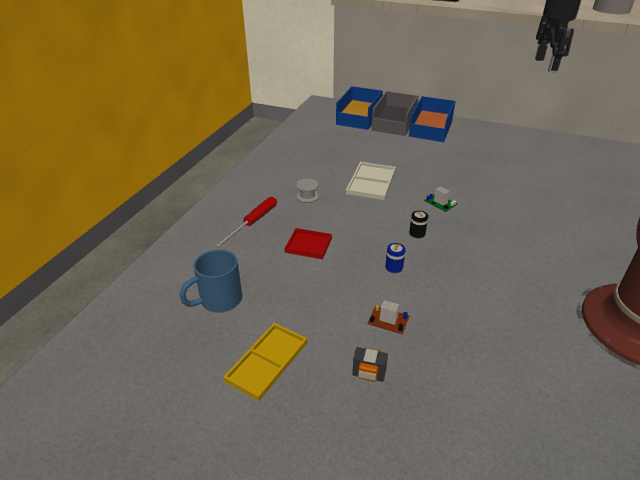

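The top view shows (column, row) the yellow tray at (183,232), red at (327,211), white at (466,237), transformer at (195,309), brown board at (256,310), blue cap at (323,299), black cap at (385,310) and green board at (450,322). The mug is at (230,160) and the reel at (410,177). The side view shows the same items, with nothing blocking the arm. Next I'll measure poses from the calibrated points in both views.

```bash
cat > m.py <<'E'
import numpy as np,cv2
np.set_printoptions(precision=4,suppress=True)
def cloud(c):
    K=c['intrinsics'];E=c['extrinsics'];d=c['range_z']
    v,u=np.mgrid[0:480,0:640]
    P=np.stack([(u-K[0,2])/K[0,0]*d,-(v-K[1,2])/K[1,1]*d,-d],-1)
    return P@E[:3,:3].T+E[:3,3]
def ray(c,uv,z):
    K=c['intrinsics'];E=c['extrinsics']
    uv=np.atleast_2d(np.asarray(uv,float))
    D=np.stack([(uv[:,0]-K[0,2])/K[0,0],-(uv[:,1]-K[1,2])/K[1,1],-np.ones(len(uv))],-1)@E[:3,:3].T
    return E[:3,3]+D*((z-E[2,3])/D[:,2])[:,None]
def rect(p):
    (x,y),(w,h),a=cv2.minAreaRect((p[:,:2]*1000).astype(np.float32))
    if w<h: w,h,a=h,w,a+90   # angle of the long side, world
    a=(a+90)%180-90
    return f"ctr {x:.1f} {y:.1f} long {w:.1f} short {h:.1f} ang(long) {a:.1f}deg {np.radians(a):.3f}"
E
cat > meas.py <<'E'
from m import *
seeds=dict(yellow=(183,232),red=(327,211),white=(466,237),transf=(195,309),brown=(256,310),blue=(323,299),black=(385,310),green=(450,322),mug=(230,160),reel=(410,177))
zz=dict(transf=(.039,.05),brown=(.030,.042),green=(.030,.042),blue=(.044,.06),black=(.044,.06),yellow=(.008,.02),red=(.008,.02),white=(.008,.02),mug=(.08,.1),reel=(.03,.045))
T={n:dict(np.load(n+'0.npz')) for n in ['top','side']}
C={n:cloud(T[n]) for n in T}
tab=C['top'][330:460,200:500,2]; print('table z',np.median(tab),tab.std()); tab=C['side'][400:470,300:500,2]; print('side table z',np.median(tab),tab.std())
for n,uv in seeds.items():
    s=C['top'][uv[1],uv[0]]
    for cam in C:
        P=C[cam];R=.1 if n in('yellow','white','red','mug') else .045
        near=(np.hypot(P[...,0]-s[0],P[...,1]-s[1])<R)&(T[cam]['range_z']>0)
        p=P[near&(P[...,2]>zz[n][0])&(P[...,2]<zz[n][1])]
        a=P[near&(P[...,2]>.003)]
        if len(p)>3: print(n,cam,len(p),'zmed %.4f zmax %.4f'%(np.median(p[:,2]),a[:,2].max()),'mean',p[:,:2].mean(0)*1000,rect(p))
E
python3 meas.py
```

```text
table z 0.0001630386822008001 0.06667047948882972
side table z -0.0005626158018368077 0.03887778086415351
yellow top 463 zmed 0.0116 zmax 0.0169 mean [588.4072 298.6545] ctr 587.9 298.3 long 133.1 short 67.9 ang(long) 78.9deg 1.376
yellow side 830 zmed 0.0110 zmax 0.0150 mean [586.0579 306.6986] ctr 586.1 301.9 long 133.8 short 69.4 ang(long) 79.0deg 1.379
red top 296 zmed 0.0118 zmax 0.0164 mean [640.1999  -7.4511] ctr 639.4 -7.3 long 82.6 short 73.9 ang(long) 5.1deg 0.090
red side 261 zmed 0.0107 zmax 0.0154 mean [638.1967  -1.3652] ctr 638.0 -3.6 long 83.3 short 77.3 ang(long) 5.6deg 0.098
white top 629 zmed 0.0117 zmax 0.0182 mean [ 589.2061 -306.024 ] ctr 588.0 -305.1 long 149.4 short 96.2 ang(long) -86.2deg -1.504
white side 300 zmed 0.0102 zmax 0.0140 mean [ 587.5852 -297.3733] ctr 586.9 -301.0 long 153.4 short 97.3 ang(long) -86.3deg -1.507
transf top 283 zmed 0.0422 zmax 0.0474 mean [426.8283 262.7028] ctr 427.2 262.9 long 49.4 short 25.8 ang(long) 5.9deg 0.103
transf side 426 zmed 0.0415 zmax 0.0442 mean [425.1813 266.9608] ctr 425.4 266.4 long 49.8 short 26.4 ang(long) 5.0
[... 820 characters left out ...]
7631] ctr 406.4 -269.7 long 27.8 short 18.1 ang(long) -27.9deg -0.486
green side 73 zmed 0.0337 zmax 0.0383 mean [ 404.5313 -265.4814] ctr 403.6 -267.9 long 30.4 short 22.4 ang(long) -30.4deg -0.530
mug top 259 zmed 0.0846 zmax 0.0888 mean [730.6236 194.6224] ctr 730.6 194.7 long 74.9 short 74.3 ang(long) 28.0deg 0.489
mug side 319 zmed 0.0837 zmax 0.0866 mean [727.8032 201.0586] ctr 729.9 198.9 long 76.8 short 74.4 ang(long) -33.8deg -0.590
reel top 493 zmed 0.0363 zmax 0.0413 mean [ 713.0402 -182.5787] ctr 712.8 -183.1 long 52.6 short 51.7 ang(long) 90.0deg 1.570
reel side 222 zmed 0.0349 zmax 0.0381 mean [ 711.033  -176.9998] ctr 712.0 -178.5 long 52.8 short 52.6 ang(long) -34.0deg -0.594
```

```bash
cat > go.py <<'E'
# python3 go.py x y z_grasp tool_x_angle_deg [more...]: offset (cm) and rot (rad) from the present pose
import sys; from m import *; from cell import r
from scipy.spatial.transform import Rotation as Ro
s=r.state(); p=np.array(s['ee_pos']); R=Ro.from_rotvec(s['orientation'])
print('t',round(s['t'],2),'tcp',p,'toolx deg %.1f'%np.degrees(np.arctan2(*R.as_matrix()[[1,0],[0,0]])),'F',np.array(s['wrist_force']),'gap',round(s['finger_gap'],3),'grip',round(s['grip_force'],1),'q7 %.2f'%s['q'][6])
a=np.array(sys.argv[1:],float).reshape(-1,4)
for x,y,z,d in a:
    D=Ro.from_euler('z',d,degrees=True)*Ro.from_euler('x',180,degrees=True)
    print('offset cm',R.inv().apply(np.array([x,y,z+.155])-p)*100,'rot',(R.inv()*D).as_rotvec())
E
python3 - <<'E'
from m import *
T={n:dict(np.load(n+'0.npz')) for n in ['top','side']}
for nm,b,ctr in [('green',lambda h:(h[...,0]>50)&(h[...,0]<80),(.405,-.2685)),('brown',lambda h:((h[...,0]<12)|(h[...,0]>172)),(.426,.144))]:
    for n,c in T.items():
        h=cv2.cvtColor(c['color'],cv2.COLOR_RGB2HSV); P=cloud(c)
        m=b(h)&(h[...,1]>120)&(np.hypot(P[...,0]-ctr[0],P[...,1]-ctr[1])<.045)&(abs(P[...,2]-.003)<.003)
        v,u=np.nonzero(m); print(nm,n,len(u),rect(ray(c,np.c_[u,v],.003)))
E
python3 go.py .405 -.2685 .10 -29 .405 -.2685 .029 -29
```

```text
green top 244 ctr 405.9 -269.0 long 61.5 short 43.3 ang(long) -27.0deg -0.471
green side 117 ctr 404.8 -264.9 long 64.2 short 47.1 ang(long) -27.9deg -0.486
brown top 315 ctr 426.0 143.2 long 61.4 short 44.1 ang(long) -2.7deg -0.047
brown side 377 ctr 425.4 146.8 long 63.8 short 47.1 ang(long) -1.8deg -0.032
t 0.1 tcp [ 0.2349 -0.6058  0.4036] toolx deg 21.2 F [-0.5179  0.3198  0.3071] gap 1.002 grip 0.0 q7 -0.04
offset cm [ 28.0564 -25.2603  14.9234] rot [-0.0022  0.0011  0.876 ]
offset cm [ 28.0564 -25.2433  22.0234] rot [-0.0022  0.0011  0.876 ]
```

```bash
python3 -m jog '[{"rot":[0,0,0.85],"offset":[28.1,-25.3,14.9],"claw":1},{"rot":[0,0,0.85],"offset":[28.1,-25.3,14.9],"claw":1},{"rot":[0,0,0.85],"offset":[28.1,-25.3,14.9],"claw":1},{"rot":[0,0,0.85],"offset":[28.1,-25.3,14.9],"claw":1},{"rot":[0,0,0.85],"offset":[28.1,-25.3,14.9],"claw":1},{"rot":[0,0,0.85],"offset":[28.1,-25.3,14.9],"claw":1},{"rot":[0,0,0.85],"offset":[28.1,-25.3,14.9],"claw":0.2},{"rot":[0,0,0.85],"offset":[28.1,-25.3,14.9],"claw":0.2},{"rot":[0,0,0.85],"offset":[28.1,-25.3,14.9],"claw":0.2},{"rot":[0,0,0.85],"offset":[28.1,-25.3,14.9],"claw":0.2}]'; python3 go.py .4052 -.2675 .029 -27.5; python3 - <<'E'
from cell import r
import cv2,numpy as np
a=r.camera('top')['color'][200:440,340:640]; b=r.camera('side')['color'][60:300,300:600]
cv2.imwrite('pics/h1.png',cv2.resize(np.hstack([a,b]),(800,320))[:,:,::-1])
E
```

```text
t: 1.35
ee_pos: [0.4048, -0.2703, 0.2562]
orientation: [3.049, -0.752, 0.002]
wrist_force: [-0.9, -0.6, -0.4]
finger_gap: 0.602
grip_force: 0.0
t 1.35 tcp [ 0.4048 -0.2703  0.2562] toolx deg -27.7 F [-0.9086 -0.559  -0.4153] gap 0.602 grip 0.0 q7 -1.30
offset cm [-0.1006 -0.2783  7.2235] rot [ 0.0011 -0.0013 -0.0035]
```

View pics/h1.png

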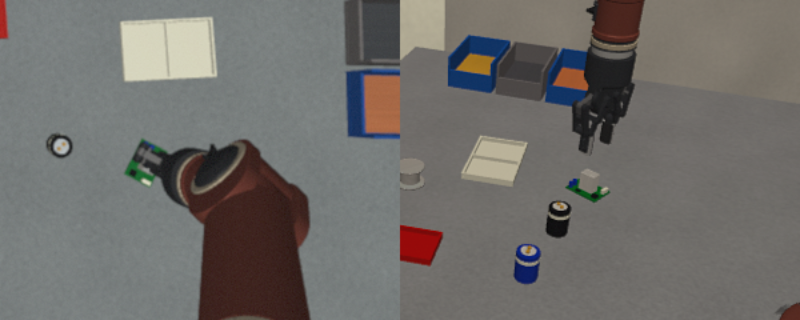

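The green board sits under the fingers (crop 145,160). Fingers and sink line up, so I'll descend and grip.

```bash
python3 -m jog '[{"rot":[0,0,0],"offset":[-0.1,-0.28,3.5],"claw":0.2},{"rot":[0,0,0],"offset":[-0.1,-0.28,6],"claw":0.2},{"rot":[0,0,0],"offset":[-0.1,-0.28,7.2],"claw":0.2},{"rot":[0,0,0],"offset":[-0.1,-0.28,7.2],"claw":0.2},{"rot":[0,0,0],"offset":[-0.1,-0.28,7.2],"claw":-1},{"rot":[0,0,0],"offset":[-0.1,-0.28,7.2],"claw":-1},{"rot":[0,0,0],"offset":[-0.1,-0.28,7.2],"claw":-1},{"rot":[0,0,0],"offset":[-0.1,-0.28,7.2],"claw":-1},{"rot":[0,0,0],"offset":[-0.1,-0.28,7.2],"claw":-1}]'
python3 - <<'E'
import numpy as np
for n,c,a,ys in [('white',(587.4,-303),3.8,36),('yellow',(587,300.1),-11,32)]:
    a=np.radians(a)
    for s in(1,-1): print(n,s,c[0]-s*ys*np.sin(a),c[1]+s*ys*np.cos(a))
E
python3 go.py .5898 -.339 .08 3.8 .5898 -.339 .033 3.8
```

```text
t: 2.58
ee_pos: [0.4062, -0.2659, 0.1848]
orientation: [3.051, -0.747, 0.003]
wrist_force: [-0.0, 0.3, 6.2]
finger_gap: 0.197
grip_force: 60.2
white 1 585.0141395856 -267.0791471414862
white -1 589.7858604144 -338.9208528585138
yellow 1 593.1058878520495 331.51206987032526
yellow -1 580.8941121479505 268.6879301296748
t 2.58 tcp [ 0.4062 -0.2659  0.1848] toolx deg -27.5 F [-0.008   0.3364  6.2161] gap 0.197 grip 60.2 q7 -1.27
offset cm [19.6729 -2.0015 -4.979 ] rot [ 0.0008 -0.002  -0.5466]
offset cm [19.6628 -2.0027 -0.279 ] rot [ 0.0008 -0.002  -0.5466]
```

```bash
python3 -m jog '[{"rot":[0,0,0],"offset":[0,0,-2.5],"claw":-1},{"rot":[0,0,0],"offset":[0,0,-5],"claw":-1},{"rot":[0,0,-0.14],"offset":[5,-0.5,-5],"claw":-1},{"rot":[0,0,-0.28],"offset":[10,-1,-5],"claw":-1},{"rot":[0,0,-0.42],"offset":[15,-1.5,-5],"claw":-1},{"rot":[0,0,-0.547],"offset":[19.7,-2,-5],"claw":-1},{"rot":[0,0,-0.547],"offset":[19.7,-2,-5],"claw":-1},{"rot":[0,0,-0.547],"offset":[19.7,-2,-5],"claw":-1},{"rot":[0,0,-0.547],"offset":[19.7,-2,-5],"claw":-1}]'
python3 go.py .5898 -.339 .0338 3.8
```

```text
t: 3.7
ee_pos: [0.5887, -0.3386, 0.2336]
orientation: [-3.139, -0.104, 0.003]
wrist_force: [-0.9, 0.5, -0.3]
finger_gap: 0.201
grip_force: 59.4
t 3.7 tcp [ 0.5887 -0.3386  0.2336] toolx deg 3.8 F [-0.865   0.535  -0.2588] gap 0.201 grip 59.4 q7 -0.98
offset cm [0.1203 0.0529 4.4814] rot [-0.0008  0.0019 -0.0003]
```

```bash
python3 -m jog '[{"rot":[0,0,0],"offset":[0.1,0.05,2.5],"claw":-1},{"rot":[0,0,0],"offset":[0.1,0.05,3.6],"claw":-1},{"rot":[0,0,0],"offset":[0.1,0.05,4.1],"claw":-1},{"rot":[0,0,0],"offset":[0.1,0.05,4.4],"claw":-1},{"rot":[0,0,0],"offset":[0.1,0.05,4.4],"claw":-1},{"rot":[0,0,0],"offset":[0.1,0.05,4.4],"claw":-1}]'; python3 go.py .5898 -.339 .0338 3.8
python3 - <<'E'
from cell import r
import cv2,numpy as np
a=r.camera('top')['color'][160:320,400:560]; b=r.camera('side')['color'][120:240,320:480]
cv2.imwrite('pics/p1.png',np.hstack([cv2.resize(a,(400,400)),cv2.resize(b,(400,400))])[:,:,::-1])
E
```

```text
t: 4.45
ee_pos: [0.5911, -0.3395, 0.1903]
orientation: [3.139, 0.105, 0.001]
wrist_force: [-0.4, 0.1, -1.1]
finger_gap: 0.196
grip_force: 59.4
t 4.45 tcp [ 0.5911 -0.3395  0.1903] toolx deg 3.8 F [-0.3799  0.085  -1.1123] gap 0.196 grip 59.4 q7 -0.97
offset cm [-0.1235 -0.0535  0.1515] rot [ 0.0005 -0.0009  0.0005]
```

View pics/p1.png

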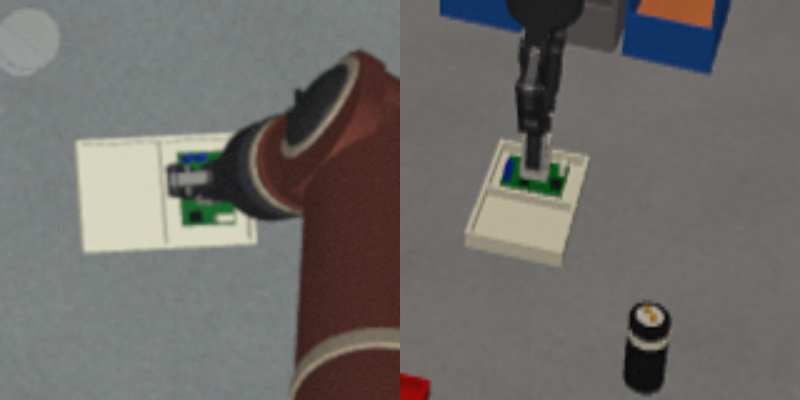

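The board is inside the right-hand (−y) bay in both crops, at (205,190) in the top crop and (535,175) in the side crop. I'll lower it until it makes contact, then release.

```bash
python3 -m jog '[{"rot":[0,0,0],"offset":[0,0,0.08],"claw":-1},{"rot":[0,0,0],"offset":[0,0,0.16],"claw":-1},{"rot":[0,0,0],"offset":[0,0,0.2],"claw":-1},{"rot":[0,0,0],"offset":[0,0,0.2],"claw":-1}]'
```

```text
t: 5.05
ee_pos: [0.5909, -0.3394, 0.1889]
orientation: [3.14, 0.105, 0.001]
wrist_force: [-1.5, 1.4, 5.8]
finger_gap: 0.199
grip_force: 60.4
```

```bash
python3 -m jog '[{"rot":[0,0,0],"offset":[0,0,0.2],"claw":-0.3},{"rot":[0,0,0],"offset":[0,0,0.2],"claw":-0.3},{"rot":[0,0,0],"offset":[0,0,0.2],"claw":-0.3},{"rot":[0,0,0],"offset":[0,0,-2],"claw":-0.3},{"rot":[0,0,0],"offset":[0,0,-5],"claw":-0.3},{"rot":[0,0,0],"offset":[0,0,-8],"claw":-0.3},{"rot":[0,0,0.1],"offset":[-13.3,-49.4,-8],"claw":0.2},{"rot":[0,0,0.1],"offset":[-13.3,-49.4,-8],"claw":0.2},{"rot":[0,0,0.1],"offset":[-13.3,-49.4,-8],"claw":0.2},{"rot":[0,0,0.1],"offset":[-13.3,-49.4,-8],"claw":0.2},{"rot":[0,0,0.1],"offset":[-13.3,-49.4,-8],"claw":0.2},{"rot":[0,0,0.1],"offset":[-13.3,-49.4,-8],"claw":0.2},{"rot":[0,0,0.1],"offset":[-13.3,-49.4,-8],"claw":0.2},{"rot":[0,0,0.1],"offset":[-13.3,-49.4,-8],"claw":0.2},{"rot":[0,0,0.1],"offset":[-13.3,-49.4,-8],"claw":0.2},{"rot":[0,0,0.1],"offset":[-13.3,-49.4,-8],"claw":0.2},{"rot":[0,0,0.1],"offset":[-13.3,-49.4,-8],"claw":0.2}]'; python3 go.py .4258 .1446 .029 -2.2
cat > chk.py <<'E'
# board/part rects in a tray region seen by the side camera: python3 chk.py name x y
import sys; from m import *; from cell import r
n=sys.argv[1]; x,y,z0=map(float,sys.argv[2:5])
for cam in ('top','side'):
    c=r.camera(cam); P=cloud(c); h=cv2.cvtColor(c['color'],cv2.COLOR_RGB2HSV)
    near=(np.hypot(P[...,0]-x,P[...,1]-y)<.05)
    if n in('green','brown'):
        hue=(h[...,0]>50)&(h[...,0]<80) if n=='green' else (h[...,0]<12)|(h[...,0]>172)
        m=near&hue&(h[...,1]>120)&(abs(P[...,2]-z0)<.004)
    else: m=near&(abs(P[...,2]-z0)<.004)
    p=P[m]
    if len(p)>9:
        A=np.c_[p[:,:2]-p[:,:2].mean(0),np.ones(len(p))]; k=np.linalg.lstsq(A,p[:,2],rcond=None)[0]
        print(n,cam,len(p),'z %.4f tilt %.3f %.3f'%(np.median(p[:,2]),k[0],k[1]),rect(p))
E
python3 chk.py green .59 -.339 .007
```

```text
t: 7.18
ee_pos: [0.4261, 0.1429, 0.2683]
orientation: [3.141, -0.058, 0.003]
wrist_force: [-0.5, -0.4, -0.4]
finger_gap: 0.597
grip_force: 0.0
t 7.17 tcp [0.4261 0.1429 0.2683] toolx deg -2.1 F [-0.5224 -0.4492 -0.407 ] gap 0.597 grip 0.0 q7 -1.81
offset cm [-0.0511 -0.177   8.4324] rot [ 0.0005 -0.0017  0.0016]
green top 221 z 0.0077 tilt -0.009 0.027 ctr 592.2 -340.0 long 58.3 short 43.5 ang(long) 2.8deg 0.049
green side 61 z 0.0062 tilt 0.011 0.030 ctr 598.4 -338.5 long 51.4 short 44.7 ang(long) -81.9deg -1.430
```

```bash
python3 -m jog '[{"rot":[0,0,0],"offset":[0,-0.15,4],"claw":0.2},{"rot":[0,0,0],"offset":[0,-0.15,7],"claw":0.2},{"rot":[0,0,0],"offset":[0,-0.15,8.4],"claw":0.2},{"rot":[0,0,0],"offset":[0,-0.15,8.4],"claw":0.2},{"rot":[0,0,0],"offset":[0,-0.15,8.4],"claw":-1},{"rot":[0,0,0],"offset":[0,-0.15,8.4],"claw":-1},{"rot":[0,0,0],"offset":[0,-0.15,8.4],"claw":-1},{"rot":[0,0,0],"offset":[0,-0.15,8.4],"claw":-1},{"rot":[0,0,0],"offset":[0,-0.15,8.4],"claw":-1}]'; python3 go.py .585 -.267 .10 3.8
```

```text
t: 8.4
ee_pos: [0.4256, 0.1462, 0.1849]
orientation: [-3.14, 0.052, -0.003]
wrist_force: [-0.4, -0.4, 6.8]
finger_gap: 0.2
grip_force: 59.7
t 8.4 tcp [0.4256 0.1462 0.1849] toolx deg -1.9 F [-0.4477 -0.3622  6.7913] gap 0.2 grip 59.7 q7 -1.78
offset cm [17.3232 40.7605 -7.008 ] rot [-0.0006 -0.0022 -0.0997]
```

```bash
python3 -m jog '[{"rot":[0,0,0],"offset":[0,0,-3],"claw":-1},{"rot":[0,0,0],"offset":[0,0,-7],"claw":-1},{"rot":[0,0,0],"offset":[2,5,-7.5],"claw":-1},{"rot":[0,0,0],"offset":[4,10,-7.5],"claw":-1},{"rot":[0,0,-0.1],"offset":[17.3,40.8,-7],"claw":-1},{"rot":[0,0,-0.1],"offset":[17.3,40.8,-7],"claw":-1},{"rot":[0,0,-0.1],"offset":[17.3,40.8,-7],"claw":-1},{"rot":[0,0,-0.1],"offset":[17.3,40.8,-7],"claw":-1},{"rot":[0,0,-0.1],"offset":[17.3,40.8,-7],"claw":-1},{"rot":[0,0,-0.1],"offset":[17.3,40.8,-7],"claw":-1},{"rot":[0,0,-0.1],"offset":[17.3,40.8,-7],"claw":-1},{"rot":[0,0,-0.1],"offset":[17.3,40.8,-7],"claw":-1},{"rot":[0,0,-0.1],"offset":[17.3,40.8,-7],"claw":-1}]'; python3 go.py .585 -.267 .0338 3.8
```

```text
t: 10.02
ee_pos: [0.5847, -0.2649, 0.2538]
orientation: [-3.138, -0.11, 0.001]
wrist_force: [0.5, -0.8, -0.6]
finger_gap: 0.202
grip_force: 58.9
t 10.03 tcp [ 0.5847 -0.2649  0.2538] toolx deg 4.0 F [ 0.492  -0.8    -0.6428] gap 0.202 grip 58.9 q7 -1.08
offset cm [0.0148 0.2182 6.499 ] rot [-0.0018  0.0004  0.0035]
```

```bash
python3 -m jog '[{"rot":[0,0,0],"offset":[0,0.1,3],"claw":-1},{"rot":[0,0,0],"offset":[0,0.1,5],"claw":-1},{"rot":[0,0,0],"offset":[0,0.1,5.8],"claw":-1},{"rot":[0,0,0],"offset":[0,0.1,6.2],"claw":-1},{"rot":[0,0,0],"offset":[0,0.1,6.35],"claw":-1},{"rot":[0,0,0],"offset":[0,0.1,6.35],"claw":-1}]'
python3 chk.py brown .585 -.266 .008
```

```text
t: 10.78
ee_pos: [0.5849, -0.2684, 0.1908]
orientation: [3.139, 0.105, 0.002]
wrist_force: [-0.2, 0.2, -1.0]
finger_gap: 0.197
grip_force: 58.9
brown top 137 z 0.0089 tilt -0.003 -0.003 ctr 583.8 -265.2 long 60.4 short 34.8 ang(long) 2.3deg 0.040
brown side 134 z 0.0079 tilt -0.005 0.031 ctr 584.5 -265.8 long 62.9 short 51.5 ang(long) 4.5deg 0.078
```

```bash
python3 -m jog '[{"rot":[0,0,0],"offset":[0,0,0.1],"claw":-1},{"rot":[0,0,0],"offset":[0,0,0.2],"claw":-1},{"rot":[0,0,0],"offset":[0,0,0.2],"claw":-1},{"rot":[0,0,0],"offset":[0,0,0.2],"claw":-0.3},{"rot":[0,0,0],"offset":[0,0,0.2],"claw":-0.3},{"rot":[0,0,0],"offset":[0,0,0.2],"claw":-0.3},{"rot":[0,0,0],"offset":[0,0,-2],"claw":-0.3},{"rot":[0,0,0],"offset":[0,0,-5],"claw":-0.3},{"rot":[0,0,0],"offset":[0,0,-8],"claw":-0.3},{"rot":[0,0,-1.31],"offset":[-11.5,-27.7,-8.6],"claw":0.6},{"rot":[0,0,-1.31],"offset":[-11.5,-27.7,-8.6],"claw":0.6},{"rot":[0,0,-1.31],"offset":[-11.5,-27.7,-8.6],"claw":0.6},{"rot":[0,0,-1.31],"offset":[-11.5,-27.7,-8.6],"claw":0.6},{"rot":[0,0,-1.31],"offset":[-11.5,-27.7,-8.6],"claw":0.6},{"rot":[0,0,-1.31],"offset":[-11.5,-27.7,-8.6],"claw":0.6},{"rot":[0,0,-1.31],"offset":[-11.5,-27.7,-8.6],"claw":0.6},{"rot":[0,0,-1.31],"offset":[-11.5,-27.7,-8.6],"claw":0.6},{"rot":[0,0,-1.31],"offset":[-11.5,-27.7,-8.6],"claw":0.6},{"rot":[0,0,-1.31],"offset":[-11.5,-27.7,-8.6],"claw":0.6}]'; python3 go.py .4515 .0021 .030 79;python3 chk.py brown .585 -.266 .008; python3 chk.py green .591 -.338 .008
```

```text
t: 13.25
ee_pos: [0.4515, 0.0003, 0.2762]
orientation: [2.428, 1.994, -0.0]
wrist_force: [1.9, -0.9, 0.3]
finger_gap: 0.801
grip_force: 0.0
t 13.25 tcp [0.4515 0.0003 0.2762] toolx deg 78.8 F [ 1.8649 -0.923   0.2548] gap 0.801 grip 0.0 q7 -0.55
offset cm [ 0.1814 -0.0365  9.1221] rot [ 0.0001  0.0001 -0.0038]
brown top 268 z 0.0076 tilt -0.012 0.009 ctr 584.7 -268.8 long 59.5 short 44.4 ang(long) 3.9deg 0.067
brown side 66 z 0.0060 tilt -0.002 0.022 ctr 583.5 -263.9 long 63.7 short 46.1 ang(long) 3.6deg 0.062
green top 236 z 0.0077 tilt -0.008 0.007 ctr 591.6 -338.7 long 58.6 short 43.3 ang(long) 5.6deg 0.099
green side 21 z 0.0061 tilt 0.012 0.025 ctr 591.8 -336.2 long 59.9 short 46.9 ang(long) 3.9deg 0.067
```

```bash
python3 -m jog '[{"rot":[0,0,0],"offset":[0.1,0,4.5],"claw":0.6},{"rot":[0,0,0],"offset":[0.1,0,7.5],"claw":0.6},{"rot":[0,0,0],"offset":[0.1,0,9.1],"claw":0.6},{"rot":[0,0,0],"offset":[0.1,0,9.1],"claw":0.6},{"rot":[0,0,0],"offset":[0.1,0,9.1],"claw":-1},{"rot":[0,0,0],"offset":[0.1,0,9.1],"claw":-1},{"rot":[0,0,0],"offset":[0.1,0,9.1],"claw":-1},{"rot":[0,0,0],"offset":[0.1,0,9.1],"claw":-1},{"rot":[0,0,0],"offset":[0.1,0,9.1],"claw":-1},{"rot":[0,0,0],"offset":[0.1,0,9.1],"claw":-1}]'; python3 go.py .593 .3315 .10 79
python3 - <<'E'
from cell import r
import cv2,numpy as np
b=r.camera('side')['color'][160:310,320:520]
cv2.imwrite('pics/b1.png',cv2.resize(b,(600,450))[:,:,::-1])
E
```

```text
t: 14.7
ee_pos: [0.452, 0.0014, 0.1863]
orientation: [2.425, 1.995, 0.003]
wrist_force: [-1.1, -0.0, 6.0]
finger_gap: 0.408
grip_force: 59.6
t 14.7 tcp [0.452  0.0014 0.1863] toolx deg 78.9 F [-1.1268 -0.0153  6.0434] gap 0.408 grip 59.6 q7 -0.64
offset cm [35.1145  7.4877 -6.8419] rot [ 0.0021 -0.0005 -0.0021]
```

View pics/b1.png

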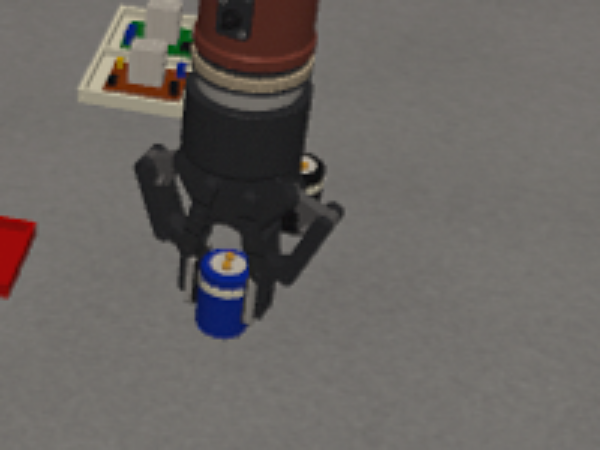

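The blue can is held squarely between the pads (crop 225,295), and both boards lie flat in the white tray in the background. Next I carry it to the +y bay.

```bash
python3 -m jog '[{"rot":[0,0,0],"offset":[0,0,-3],"claw":-1},{"rot":[0,0,0],"offset":[0,0,-6.8],"claw":-1},{"rot":[0,0,0],"offset":[4.5,1,-7],"claw":-1},{"rot":[0,0,0],"offset":[35.1,7.5,-6.8],"claw":-1},{"rot":[0,0,0],"offset":[35.1,7.5,-6.8],"claw":-1},{"rot":[0,0,0],"offset":[35.1,7.5,-6.8],"claw":-1},{"rot":[0,0,0],"offset":[35.1,7.5,-6.8],"claw":-1},{"rot":[0,0,0],"offset":[35.1,7.5,-6.8],"claw":-1},{"rot":[0,0,0],"offset":[35.1,7.5,-6.8],"claw":-1},{"rot":[0,0,0],"offset":[35.1,7.5,-6.8],"claw":-1},{"rot":[0,0,0],"offset":[35.1,7.5,-6.8],"claw":-1},{"rot":[0,0,0],"offset":[35.1,7.5,-6.8],"claw":-1}]'; python3 go.py .593 .3315 .0353 79
```

```text
t: 16.25
ee_pos: [0.5931, 0.3296, 0.2535]
orientation: [2.428, 1.993, -0.001]
wrist_force: [-0.6, 0.2, -1.0]
finger_gap: 0.408
grip_force: 59.9
t 16.25 tcp [0.5931 0.3296 0.2535] toolx deg 78.8 F [-0.6258  0.2192 -0.9642] gap 0.408 grip 59.9 q7 -0.93
offset cm [ 0.1906 -0.0526  6.3186] rot [ 0.0002  0.001  -0.004 ]
```

```bash
python3 -m jog '[{"rot":[0,0,0],"offset":[0.15,0,3],"claw":-1},{"rot":[0,0,0],"offset":[0.15,0,5],"claw":-1},{"rot":[0,0,0],"offset":[0.15,0,5.6],"claw":-1},{"rot":[0,0,0],"offset":[0.15,0,6.0],"claw":-1},{"rot":[0,0,0],"offset":[0.15,0,6.15],"claw":-1},{"rot":[0,0,0],"offset":[0.15,0,6.15],"claw":-1}]'; python3 go.py .593 .3315 .0353 79
python3 - <<'E'
from cell import r
import cv2,numpy as np
a=r.camera('top')['color'][170:290,100:260]; b=r.camera('side')['color'][290:410,190:350]
cv2.imwrite('pics/b2.png',np.hstack([cv2.resize(a,(400,300)),cv2.resize(b,(400,300))])[:,:,::-1])
E
```

```text
t: 17.0
ee_pos: [0.5934, 0.333, 0.1924]
orientation: [2.426, 1.996, 0.002]
wrist_force: [-0.1, -0.9, -0.2]
finger_gap: 0.41
grip_force: 59.9
t 17.0 tcp [0.5934 0.333  0.1924] toolx deg 78.9 F [-0.0943 -0.8666 -0.1742] gap 0.41 grip 59.9 q7 -0.95
offset cm [-0.1509 -0.0074  0.2075] rot [ 0.0008 -0.0008 -0.002 ]
```

View pics/b2.png

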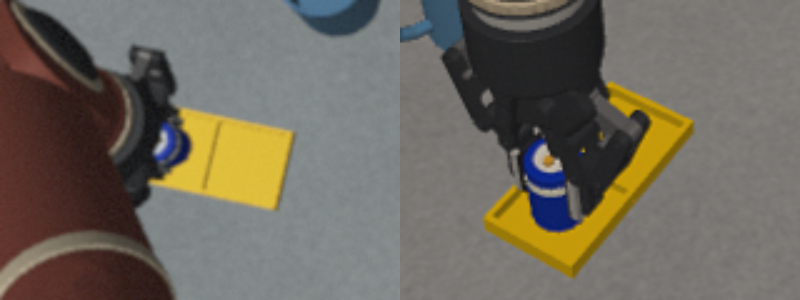

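The blue can is inside the +y bay: top crop (172,145), side crop (550,195). I'll lower it to contact, release, and go on to the black can.

```bash
python3 -m jog '[{"rot":[0,0,0],"offset":[0,0,0.1],"claw":-1},{"rot":[0,0,0],"offset":[0,0,0.2],"claw":-1},{"rot":[0,0,0],"offset":[0,0,0.25],"claw":-1},{"rot":[0,0,0],"offset":[0,0,0.25],"claw":-1}]'
python3 -m jog '[{"rot":[0,0,0],"offset":[0,0,0],"claw":0.2},{"rot":[0,0,0],"offset":[0,0,0],"claw":0.2},{"rot":[0,0,0],"offset":[0,0,0],"claw":0.2},{"rot":[0,0,0],"offset":[0,0,0],"claw":0.2},{"rot":[0,0,0],"offset":[0,0,-2],"claw":0.2},{"rot":[0,0,0],"offset":[0,0,-5],"claw":0.2},{"rot":[0,0,0],"offset":[0,0,-8.5],"claw":0.2},{"rot":[0,0,0],"offset":[-48.1,-7,-8.5],"claw":0.6},{"rot":[0,0,0],"offset":[-48.1,-7,-8.5],"claw":0.6},{"rot":[0,0,0],"offset":[-48.1,-7,-8.5],"claw":0.6},{"rot":[0,0,0],"offset":[-48.1,-7,-8.5],"claw":0.6},{"rot":[0,0,0],"offset":[-48.1,-7,-8.5],"claw":0.6},{"rot":[0,0,0],"offset":[-48.1,-7,-8.5],"claw":0.6},{"rot":[0,0,0],"offset":[-48.1,-7,-8.5],"claw":0.6},{"rot":[0,0,0],"offset":[-48.1,-7,-8.5],"claw":0.6},{"rot":[0,0,0],"offset":[-48.1,-7,-8.5],"claw":0.6},{"rot":[0,0,0],"offset":[-48.1,-7,-8.5],"claw":0.6},{"rot":[0,0,0],"offset":[-48.1,-7,-8.5],"claw":0.6}]'; python3 go.py .432 -.1268 .030 79; python3 chk.py blue .593 .3315 .054
```

```text
t: 17.6
ee_pos: [0.5932, 0.3329, 0.1904]
orientation: [2.426, 1.996, 0.001]
wrist_force: [-1.6, -0.7, 4.8]
finger_gap: 0.406
grip_force: 60.5
t: 19.85
ee_pos: [0.4326, -0.1241, 0.2748]
orientation: [2.422, 1.999, 0.003]
wrist_force: [0.4, -0.4, 0.3]
finger_gap: 0.798
grip_force: 0.0
t 19.85 tcp [ 0.4326 -0.1241  0.2748] toolx deg 79.1 F [ 0.4368 -0.3798  0.3008] gap 0.798 grip 0.0 q7 -0.29
offset cm [-0.2812 -0.0187  8.9819] rot [ 0.0016 -0.0008  0.0013]
blue top 229 z 0.0540 tilt 0.004 0.004 ctr 594.4 330.6 long 34.9 short 33.3 ang(long) 11.4deg 0.198
blue side 365 z 0.0536 tilt 0.010 -0.019 ctr 592.4 334.1 long 35.3 short 34.3 ang(long) 79.4deg 1.386
```

```bash
python3 -m jog '[{"rot":[0,0,0],"offset":[-0.2,0,4.5],"claw":0.6},{"rot":[0,0,0],"offset":[-0.2,0,7.5],"claw":0.6},{"rot":[0,0,0],"offset":[-0.2,0,8.9],"claw":0.6},{"rot":[0,0,0],"offset":[-0.2,0,8.9],"claw":0.6},{"rot":[0,0,0],"offset":[-0.2,0,8.9],"claw":-1},{"rot":[0,0,0],"offset":[-0.2,0,8.9],"claw":-1},{"rot":[0,0,0],"offset":[-0.2,0,8.9],"claw":-1},{"rot":[0,0,0],"offset":[-0.2,0,8.9],"claw":-1},{"rot":[0,0,0],"offset":[-0.2,0,8.9],"claw":-1},{"rot":[0,0,0],"offset":[-0.2,0,8.9],"claw":-1}]'; python3 go.py .5809 .2687 .105 79
```

```text
t: 21.2
ee_pos: [0.4317, -0.1275, 0.1862]
orientation: [2.425, 1.995, 0.002]
wrist_force: [-0.4, 2.0, 6.3]
finger_gap: 0.403
grip_force: 59.6
t 21.2 tcp [ 0.4317 -0.1275  0.1862] toolx deg 78.9 F [-0.3566  1.9518  6.3306] gap 0.403 grip 59.6 q7 -0.38
offset cm [41.7564  7.0255 -7.359 ] rot [ 0.002  -0.0001 -0.0018]
```

```bash
python3 -m jog '[{"rot":[0,0,0],"offset":[0,0,-3],"claw":-1},{"rot":[0,0,0],"offset":[0,0,-7],"claw":-1},{"rot":[0,0,0],"offset":[4.5,0.7,-7.4],"claw":-1},{"rot":[0,0,0],"offset":[41.7,7,-7.4],"claw":-1},{"rot":[0,0,0],"offset":[41.7,7,-7.4],"claw":-1},{"rot":[0,0,0],"offset":[41.7,7,-7.4],"claw":-1},{"rot":[0,0,0],"offset":[41.7,7,-7.4],"claw":-1},{"rot":[0,0,0],"offset":[41.7,7,-7.4],"claw":-1},{"rot":[0,0,0],"offset":[41.7,7,-7.4],"claw":-1},{"rot":[0,0,0],"offset":[41.7,7,-7.4],"claw":-1},{"rot":[0,0,0],"offset":[41.7,7,-7.4],"claw":-1},{"rot":[0,0,0],"offset":[41.7,7,-7.4],"claw":-1},{"rot":[0,0,0],"offset":[41.7,7,-7.4],"claw":-1}]'; python3 go.py .5809 .2687 .0352 79
```

```text
t: 22.82
ee_pos: [0.5807, 0.2662, 0.2593]
orientation: [2.428, 1.992, -0.001]
wrist_force: [0.5, -0.0, -0.5]
finger_gap: 0.408
grip_force: 60.0
t 22.82 tcp [0.5807 0.2662 0.2593] toolx deg 78.7 F [ 0.4797 -0.0361 -0.5222] gap 0.408 grip 60.0 q7 -0.87
offset cm [ 0.2588 -0.0266  6.9125] rot [ 0.      0.0011 -0.0045]
```

```bash
python3 -m jog '[{"rot":[0,0,0],"offset":[0.1,0,3.5],"claw":-1},{"rot":[0,0,0],"offset":[0.1,0,5.5],"claw":-1},{"rot":[0,0,0],"offset":[0.1,0,6.2],"claw":-1},{"rot":[0,0,0],"offset":[0.1,0,6.6],"claw":-1},{"rot":[0,0,0],"offset":[0.1,0,6.75],"claw":-1},{"rot":[0,0,0],"offset":[0.1,0,6.75],"claw":-1}]'; python3 go.py .5809 .2687 .0352 79
python3 - <<'E'
from cell import r
import cv2,numpy as np
a=r.camera('top')['color'][170:290,100:260]; b=r.camera('side')['color'][290:410,190:350]
cv2.imwrite('pics/k2.png',np.hstack([cv2.resize(a,(400,300)),cv2.resize(b,(400,300))])[:,:,::-1])
E
```

```text
t: 23.58
ee_pos: [0.5809, 0.2692, 0.1924]
orientation: [2.426, 1.996, 0.002]
wrist_force: [0.2, -0.7, -0.5]
finger_gap: 0.405
grip_force: 60.0
t 23.57 tcp [0.5809 0.2692 0.1924] toolx deg 78.9 F [ 0.19   -0.6586 -0.4896] gap 0.405 grip 60.0 q7 -0.90
offset cm [-0.049   0.0127  0.2216] rot [ 0.001  -0.0009 -0.0019]
```

View pics/k2.png

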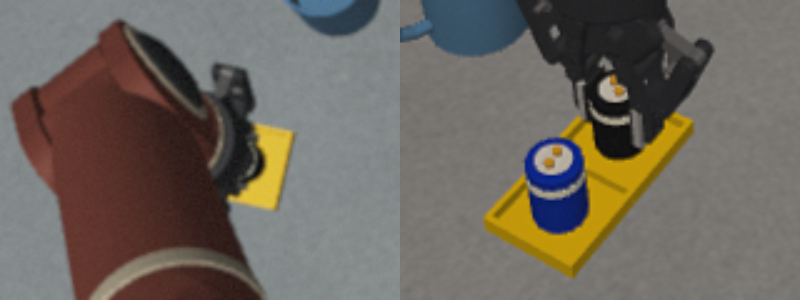

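The blue can stands in its bay (side crop 557,185) and the black can is in the other one (615,120). I'll lower it to contact, release, and go to the transformer.

```bash
python3 -m jog '[{"rot":[0,0,0],"offset":[0,0,0.1],"claw":-1},{"rot":[0,0,0],"offset":[0,0,0.2],"claw":-1},{"rot":[0,0,0],"offset":[0,0,0.25],"claw":-1},{"rot":[0,0,0],"offset":[0,0,0.25],"claw":-1}]'
python3 -m jog '[{"rot":[0,0,0],"offset":[0,0,0],"claw":0.2},{"rot":[0,0,0],"offset":[0,0,0],"claw":0.2},{"rot":[0,0,0],"offset":[0,0,0],"claw":0.2},{"rot":[0,0,0],"offset":[0,0,0],"claw":0.2},{"rot":[0,0,0],"offset":[0,0,-2],"claw":0.2},{"rot":[0,0,0],"offset":[0,0,-5],"claw":0.2},{"rot":[0,0,0],"offset":[0,0,-8.5],"claw":0.2},{"rot":[0,0,-0.29],"offset":[-3.4,-15.1,-8.5],"claw":1},{"rot":[0,0,-0.29],"offset":[-3.4,-15.1,-8.5],"claw":1},{"rot":[0,0,-0.29],"offset":[-3.4,-15.1,-8.5],"claw":1},{"rot":[0,0,-0.29],"offset":[-3.4,-15.1,-8.5],"claw":1},{"rot":[0,0,-0.29],"offset":[-3.4,-15.1,-8.5],"claw":1},{"rot":[0,0,-0.29],"offset":[-3.4,-15.1,-8.5],"claw":1},{"rot":[0,0,-0.29],"offset":[-3.4,-15.1,-8.5],"claw":1},{"rot":[0,0,-0.29],"offset":[-3.4,-15.1,-8.5],"claw":1}]'; python3 go.py .4264 .2648 .026 95.5; python3 chk.py blue .593 .3315 .054;python3 chk.py black .581 .2687 .054
```

```text
t: 24.18
ee_pos: [0.5807, 0.2691, 0.1903]
orientation: [2.426, 1.996, 0.001]
wrist_force: [-1.3, -0.9, 4.9]
finger_gap: 0.407
grip_force: 60.7
t: 26.05
ee_pos: [0.4264, 0.2647, 0.2741]
orientation: [-2.113, -2.325, 0.0]
wrist_force: [0.4, 0.2, 0.3]
finger_gap: 1.003
grip_force: 0.0
t 26.05 tcp [0.4264 0.2647 0.2741] toolx deg 95.5 F [0.4167 0.2081 0.3124] gap 1.003 grip 0.0 q7 -0.82
offset cm [0.0138 0.0069 9.3072] rot [-0.0001 -0.     -0.0007]
blue top 231 z 0.0539 tilt -0.000 0.017 ctr 590.0 315.8 long 66.4 short 34.1 ang(long) 72.9deg 1.273
blue side 407 z 0.0535 tilt 0.024 0.008 ctr 590.0 317.3 long 71.0 short 35.0 ang(long) 83.2deg 1.452
black top 238 z 0.0541 tilt -0.010 0.001 ctr 582.5 283.6 long 68.0 short 33.1 ang(long) 89.3deg 1.559
black side 308 z 0.0536 tilt 0.013 -0.014 ctr 578.0 284.2 long 60.0 short 34.8 ang(long) -80.4deg -1.404
```

Both cans stand at the right height; the search circle overlapped both, so their measured rectangles run together. Now the transformer.

```bash
python3 -m jog '[{"rot":[0,0,0],"offset":[0,0,4.5],"claw":1},{"rot":[0,0,0],"offset":[0,0,7.5],"claw":1},{"rot":[0,0,0],"offset":[0,0,9.3],"claw":1},{"rot":[0,0,0],"offset":[0,0,9.3],"claw":1},{"rot":[0,0,0],"offset":[0,0,9.3],"claw":-1},{"rot":[0,0,0],"offset":[0,0,9.3],"claw":-1},{"rot":[0,0,0],"offset":[0,0,9.3],"claw":-1},{"rot":[0,0,0],"offset":[0,0,9.3],"claw":-1},{"rot":[0,0,0],"offset":[0,0,9.3],"claw":-1},{"rot":[0,0,0],"offset":[0,0,9.3],"claw":-1}]'; python3 go.py .6387 -.0055 .09 95.3
python3 - <<'E'
from cell import r
import cv2,numpy as np
b=r.camera('side')['color'][300:420,290:450]
cv2.imwrite('pics/t1.png',cv2.resize(b,(600,450))[:,:,::-1])
E
```

```text
t: 27.5
ee_pos: [0.4262, 0.2651, 0.1824]
orientation: [2.112, 2.325, 0.003]
wrist_force: [0.2, -0.4, 6.1]
finger_gap: 0.577
grip_force: 63.6
t 27.5 tcp [0.4262 0.2651 0.1824] toolx deg 95.5 F [ 0.1519 -0.4178  6.1445] gap 0.577 grip 63.6 q7 -0.90
offset cm [-28.9654  18.5689  -6.2554] rot [ 0.002  -0.0011  0.0035]
```

View pics/t1.png

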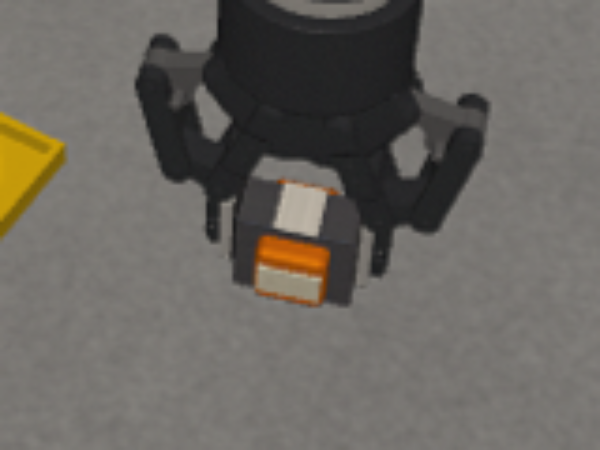

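The transformer is held on its end faces (crop 300,245), and the fingertips are well above its underside. Next I carry it to the red tray.

```bash
python3 -m jog '[{"rot":[0,0,0],"offset":[0,0,-3],"claw":-1},{"rot":[0,0,0],"offset":[0,0,-6],"claw":-1},{"rot":[0,0,0],"offset":[-4,2.5,-6.3],"claw":-1},{"rot":[0,0,0],"offset":[-8.5,5.5,-6.3],"claw":-1},{"rot":[0,0,0],"offset":[-13,8.5,-6.3],"claw":-1},{"rot":[0,0,0],"offset":[-17.5,11.3,-6.3],"claw":-1},{"rot":[0,0,0],"offset":[-22,14.1,-6.3],"claw":-1},{"rot":[0,0,0],"offset":[-26,16.7,-6.3],"claw":-1},{"rot":[0,0,0],"offset":[-28.9,18.6,-6.3],"claw":-1},{"rot":[0,0,0],"offset":[-28.9,18.6,-6.3],"claw":-1},{"rot":[0,0,0],"offset":[-28.9,18.6,-6.3],"claw":-1},{"rot":[0,0,0],"offset":[-28.9,18.6,-6.3],"claw":-1}]'; python3 go.py .6387 -.0055 .0314 95.3
```

```text
t: 29.05
ee_pos: [0.638, -0.0034, 0.2441]
orientation: [-2.108, -2.327, 0.0]
wrist_force: [-0.0, 0.0, -3.3]
finger_gap: 0.572
grip_force: 63.6
t 29.05 tcp [ 0.638  -0.0034  0.2441] toolx deg 95.7 F [-0.007   0.0486 -3.2666] gap 0.572 grip 63.6 q7 -0.26
offset cm [-0.2243  0.0579  5.7681] rot [-0.0012 -0.0012  0.0062]
```

```bash
python3 -m jog '[{"rot":[0,0,0],"offset":[-0.1,0.05,2.5],"claw":-1},{"rot":[0,0,0],"offset":[-0.1,0.05,4.2],"claw":-1},{"rot":[0,0,0],"offset":[-0.1,0.05,5],"claw":-1},{"rot":[0,0,0],"offset":[-0.1,0.05,5.4],"claw":-1},{"rot":[0,0,0],"offset":[-0.1,0.05,5.6],"claw":-1},{"rot":[0,0,0],"offset":[-0.1,0.05,5.6],"claw":-1}]'; python3 go.py .6387 -.0055 .0314 95.3
python3 - <<'E'
from cell import r
import cv2,numpy as np
a=r.camera('top')['color'][150:270,250:410]; b=r.camera('side')['color'][180:300,230:390]
cv2.imwrite('pics/t2.png',np.hstack([cv2.resize(a,(400,300)),cv2.resize(b,(400,300))])[:,:,::-1])
E
```

```text
t: 29.8
ee_pos: [0.6395, -0.006, 0.1886]
orientation: [2.112, 2.325, 0.001]
wrist_force: [-0.1, 0.5, -3.9]
finger_gap: 0.581
grip_force: 63.8
t 29.8 tcp [ 0.6395 -0.006   0.1886] toolx deg 95.5 F [-0.0895  0.5483 -3.9221] gap 0.581 grip 63.8 q7 -0.29
offset cm [ 0.0547 -0.0793  0.2232] rot [ 0.0008 -0.0001  0.0035]
```

View pics/t2.png

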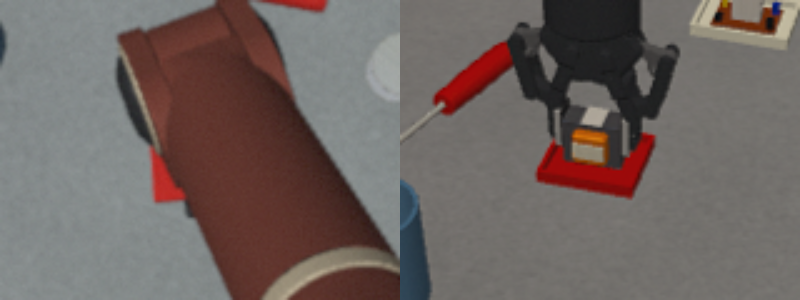

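The transformer hangs over the middle of the red tray (side crop 595,140). I'll lower it, release, retreat and check everything.

```bash
python3 -m jog '[{"rot":[0,0,0],"offset":[0,0,0.1],"claw":-1},{"rot":[0,0,0],"offset":[0,0,0.2],"claw":-1},{"rot":[0,0,0],"offset":[0,0,0.28],"claw":-1},{"rot":[0,0,0],"offset":[0,0,0.28],"claw":-1}]'
python3 -m jog '[{"rot":[0,0,0],"offset":[0,0,0],"claw":0.6},{"rot":[0,0,0],"offset":[0,0,0],"claw":0.6},{"rot":[0,0,0],"offset":[0,0,0],"claw":0.6},{"rot":[0,0,0],"offset":[0,0,0],"claw":0.6},{"rot":[0,0,0],"offset":[0,0,-2],"claw":0.6},{"rot":[0,0,0],"offset":[0,0,-5],"claw":0.6},{"rot":[0,0,0],"offset":[0,0,-10],"claw":0.6},{"rot":[0,0,0],"offset":[0,-15,-15],"claw":0.6},{"rot":[0,0,0],"offset":[0,-15,-15],"claw":0.6},{"rot":[0,0,0],"offset":[0,-15,-15],"claw":0.6},{"rot":[0,0,0],"offset":[0,-15,-15],"claw":0.6},{"rot":[0,0,0],"offset":[0,-15,-15],"claw":0.6}]'; python3 chk.py transf .639 -.0055 .046
python3 - <<'E'
from cell import r
import cv2,numpy as np
for n in('top','side'): cv2.imwrite(f'pics/{n}9.png',r.camera(n)['color'][:,:,::-1])
E
```

```text
t: 30.4
ee_pos: [0.6394, -0.006, 0.1865]
orientation: [2.112, 2.325, 0.0]
wrist_force: [-2.7, -0.8, 5.6]
finger_gap: 0.574
grip_force: 64.6
t: 31.9
ee_pos: [0.4909, -0.0203, 0.3365]
orientation: [2.111, 2.324, 0.003]
wrist_force: [0.0, -0.1, 0.3]
finger_gap: 0.796
grip_force: 0.0
transf top 297 z 0.0460 tilt -0.001 0.022 ctr 640.2 -8.0 long 49.4 short 38.2 ang(long) 9.0deg 0.157
transf side 196 z 0.0453 tilt 0.011 -0.015 ctr 638.6 -4.5 long 49.5 short 28.2 ang(long) 5.6deg 0.098
```

View pics/side9.png

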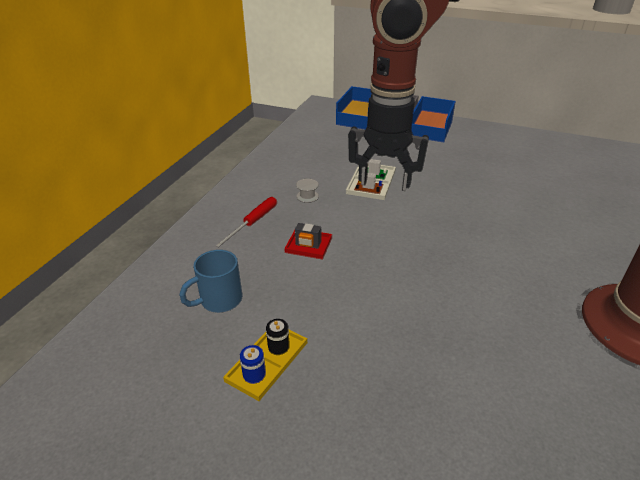

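View pics/top9.png

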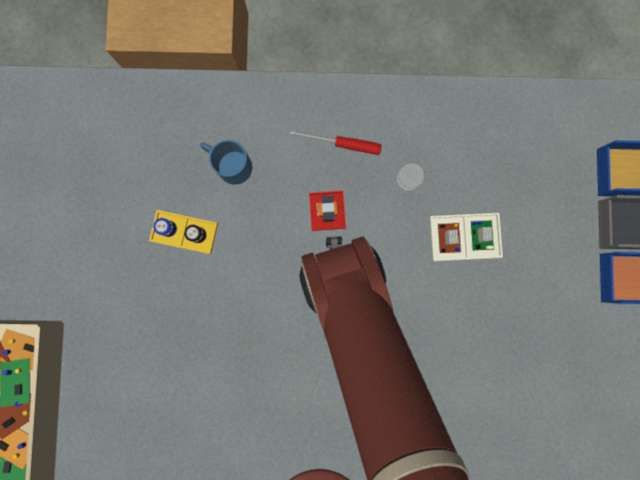

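Every part is in its tray: caps at top view (163,227) and (195,233), transformer at (327,208), boards at (449,237) and (484,236). The mug and reel are unmoved, and the gripper is clear and touching nothing.

```bash
python3 -c "
from cell import r
print(r.close_job())"
```

```text
the job is handed in; nothing more can be done
None
```

The job is handed in at about 32 s of the 115 s: each part was lowered to contact and released in its own tray bay, in the order asked, and the final pictures show the mug and solder reel where they started.

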